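# Set a dial comparator on a model wheel with its coarse and fine knobs

## Robot

A 6-joint arm with a two-finger parallel gripper is mounted at the origin on the work surface. World frame = base frame: x ahead of the robot, y to its left, z up, the work surface at z = 0. Lengths are in m, angles in rad, forces in N, time in s.
With the tool pointing down it reaches from about 0.375 to 0.9 m from the base axis. Payload 3.1 kg.
Tool frame: the origin (TCP) lies at the very end of the fingers, on their centre line; the grasp point (between the pads) lies 19 mm behind it (r.grip_depth is the distance from the TCP to the grasp point, in m); z points along the fingers, y is the line along which they close (so a half turn about z gives the same grasp; the last joint's range is limited). The gripper opens to 85 mm and grips with 20 to 120 N. Pads are 22 mm wide; open, the fingers measure 114 mm over their backs; the gripper's body (76 mm by 85 mm) begins 54 mm behind the grasp point. The pads swing forward as they close: fully open they stand 13 mm farther back than shut.
Start: joints at [-1.397, 0.527, 1.433, -0, 1.181, -0.178], TCP at [0.215, -0.587, 0.231] pointing down, gripper open.
Joint ranges: [-3.08, 3.08], [-0.75, 2.2], [0.22, 2.44], [-1.43, 4.57], [0, 2.65], [-2.85, 2.85]. Speed limits (rad/s): [2.79, 2.79, 3.14, 3.14, 3.14, 3.14].

## Interface

Orientations are given as [roll, pitch, yaw] about the fixed x, y, z axes, in that order (R = Rz(yaw) Ry(pitch) Rx(roll)).
In Python, from station import r, cams gives the robot as it stands.
- The arm moves only by the tool arm_command, never from a script. Its argument "series" is a list of rows, each a list of 7 numbers: the turn, a rotation vector about the tool's x, y, z normalised to -1 to 1, where 1 is 2 pi rad, then the shift along the tool's x, y, z normalised to -1 to 1, where 1 is 20 mm, then the opening, from -1 (shut) to 1 (fully open). A call has 1 to 12 rows; each row shifts and turns the commanded pose from where the row before left it, along the tool's axes as they then stand; what a row does not reach is not made up. A row lasts 1/10 s, in which the tool goes at most 50 mm and 8.59 degrees, less where a joint would pass 70% of its speed; a pose out of reach is approached as far as the arm can. A call with a number of a shift or a turn outside -1 to 1 is refused whole. A call with a gripper value outside its range is refused whole. The fingers move at their own pace and stop on an object; "squeeze" is the grip in N (left out, the last holds). Time passes only in rows, so rows that do not move let the fingers close. It gives the time, the measured TCP pose, the force, the opening and the grip force at its end, in the units of the state.
- r.state(): the state, without advancing time (a new reading comes with each control period).
- cams.get_image(name): name is "side" or "top" or "wrist"; returns a dict with "pixels" (384x512x3 uint8, red, green, blue), "intrinsics" (3x3 intrinsics, pixels), "rvec" (rotation vector, rad) and "tvec" (3), from world to camera coordinates, as OpenCV has them; the wrist camera has in their place "hand_eye" (4x4, takes a point from camera to tool coordinates, whose origin is the TCP and whose axes are the flange's). Camera axes: x right, y down, z forward; pixel columns grow to the right and rows downward; lengths in m; the calibration is good to about 2 mm. The wrist camera is an equidistant fisheye: a pixel r from the principal point sees the ray r / f radians off the axis. A picture is of the moment at which its call begins: read the wrist's pose just before it. There is no depth.
- r.hand_in(): hands the job in; it is judged then, once.
The state is a dict: "t": time; "qpos": joint angles; "dq": joint speeds; "joint_efforts": joint torques, N m; "tcp_pos": TCP position; "tcp_rot": TCP orientation; "contact_force": force on the tool from outside, world axes, zero at the start; "moment": the same for the moment, N m; "grip_width": finger opening in m; "gripper_force": force on a finger pad.
Only numpy, scipy, OpenCV 4.12 (cv2) and the standard library are available. Lean on these libraries where they do the work, as an engineer would, in place of code of your own. Each camera call takes 0.05 s, during which the arm holds its last target. There are 200 camera calls.

## Task

Set the comparator on the little turned wheel: with the large outer (coarse) knob lower the head until the plunger meets the wheel and the needle has just come off its rest, still less than halfway to the marker tab, leaving the small inner knob alone until then. Stop there a moment, then use the inner (fine) knob, which raises the anvil, to bring the needle exactly in line with the marker tab, and let go. Turn only the knobs: keep off the head and gauge, never run the plunger to the end of its stroke, and leave the wheel on its anvil and the things lying around where they are.

Things in the scene. Friction and masses are not known exactly. Their poses are not given: they have to be found in the camera images.
- knob_axis (a point): where the two knobs' common axis leaves the sloping grey panel (96 x 110 mm) on the comparator stand. z: the knobs' axis, out of the panel, 26 degrees from vertical, leaning away from the gauge; y is level. The stand is fixed; place and yaw vary (it lies across the table, its x, from knobs to column, about -1 rad from world x). Nothing stands within 25 mm of the knobs' rims on the level y sides
- coarse_knob (a point): centre of the OUTER (coarse) knob: black, ribbed, round, diameter 60 mm, 22 mm thick, from 8 to 30 mm above the panel along the axis; this point is 19 mm above the panel. z along the axis, outward; turns with the knob
- fine_knob (a point): centre of the INNER (fine) knob: aluminium, ribbed, round, diameter 26 mm, from 30 mm (just on the outer knob's face) to 62 mm above the panel along the axis; this point is 46 mm above the panel. z along the axis, outward; turns with the knob
- coarse (a joint): angle of the outer knob, rad, 0 at the start, stop at 4.0; grows when turned clockwise as seen looking at the knobs from outside. Each rad lowers the head with the gauge by 8 mm. Stays where it is left; friction about 0.1 N m
- fine (a joint): angle of the inner knob, rad, 0 at the start, stops at -1.0 and 6.0; grows clockwise in the same sense. Each rad raises the anvil with the wheel by 1.5 mm towards the plunger. Turns independently of the outer knob; stays where it is left; friction about 0.03 N m
- needle (a joint): angle of the dial's black needle, rad, 0 at rest (pointing along the stand's -x, towards the knobs), growing clockwise as seen from above; 0.5 rad per mm that the plunger is pushed up. It stays at 0 until the plunger touches the wheel; the plunger's stroke ends at 10 mm (5 rad)
- mark (a joint): angle of the marker tab on the dial's rim, rad, measured like the needle's from the same rest direction; set somewhere between 2.0 and 2.6 and stays there
- needle_tip (a point): point on the needle 34 mm from the dial's centre. The dial is round, 92 mm across, white, and faces up
- mark_tip (a point): inner end of the marker tab (a small dark steel clip, 10 mm wide, over the dial's rim), 34 mm from the dial's centre
- head: the grey sliding head on the stand's steel column, carrying the dial gauge. The body's origin lies under the middle of the stand's 270 x 160 mm base plate (lower by as much as the head is lowered), 75 mm along the stand's x from knob_axis; the gauge's axis is 36 mm farther along x; the dial's face is about 150 mm above the table at the start. Do not touch
- wheel: the turned aluminium wheel being measured, diameter 42 mm, 16 mm high, standing loose on the anvil under the plunger; origin at the centre of its underside. The anvil's height varies: the plunger starts 10 to 22 mm above the wheel, its tip 92 mm above the table
- model_tank: bystander: small brown model tank, about 90 x 50 x 35 mm, beside the stand; origin under its centre
- parts_tray: bystander: open red plastic tray, 110 x 75 x 28 mm; origin under its centre
- paint_pot: bystander: small closed paint jar, diameter 36 mm, 45 mm high; origin under its centre
- anvil_top (a point): centre of the top of the round steel anvil (diameter 68 mm) under the plunger, on which the wheel stands
Mind the look-alikes: they are no part of the job. There is more than one size of the wheel; the job needs the smallest.

How it is judged:
By the outcome, as a careful person would: the job done as asked, in the order asked, and still so for the second after the job is handed in, with the robot touching nothing.
It also fails if it takes over 67 s, if anything falls off the work surface, if the arm or the gripper's body presses on something with over 40 N, if the wrist force passes 120 N, or if a joint passes its speed limit or range.

## Working session

There is one attempt and no reset: what is moved stays moved. The work goes in short steps, Python scripts to look and compute and a tool call to move; the robot and the scene stay as the last step left them, time stands still between calls to the robot, and variables do not carry over. Pictures are saved under pics/ and viewed, at most 10 in all, crops included, and the job is handed in when it is done.

Besides the shell and the picture viewer there is one more tool, called after ">>>" as name(argument=value, ...), one argument or row to a line, values as JSON. arm_command: Moves the arm, as the interface text tells. Its arguments: {"type":"object","properties":{"series":{"type":"array","items":{"type":"array","items":{"type":"number","minimum":-1,"maximum":1}}},"squeeze":{"type":"number"}},"required":["series"]}

```bash
mkdir -p pics; ls; cat > h.py <<'E'
import numpy as np, cv2
from station import r, cams
from scipy.spatial.transform import Rotation as R
def snap(n,f):
    im=cams.get_image(n); cv2.imwrite('pics/'+f,im['pixels'][:,:,::-1]); return im
E
python3 - <<'E'
from h import *
s=r.state();print(s['t'],s['tcp_pos'],s['tcp_rot'],r.grip_depth)
a=[]
for n in ['top','side']:
    im=snap(n,n+'0.png'); a.append(im['pixels'])
    print(n,im['intrinsics'],im['rvec'],im['tvec'])
    np.savez(n+'.npz',K=im['intrinsics'],rvec=im['rvec'],tvec=im['tvec'])
E
```

```text
pics
0.0 [ 0.21529269 -0.58596882  0.23031429] [-3.13939698e+00 -4.11613815e-04  3.51820530e-01] 0.0187
top [[427.34920597   0.         259.58432559]
 [  0.         427.34920597 187.90737886]
 [  0.           0.           1.        ]] [ 2.20508013 -2.19804916  0.0847545 ] [-0.04208534  0.58950716  0.89906895]
side [[355.36793933   0.         255.22506624]
 [  0.         355.36793933 186.31748512]
 [  0.           0.           1.        ]] [ 0.16027928 -2.72645579  1.40237022] [0.55390326 0.13988176 0.73803566]
```

View pics/top0.png

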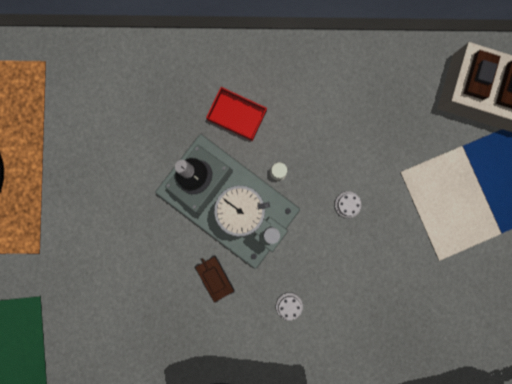

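View pics/side0.png

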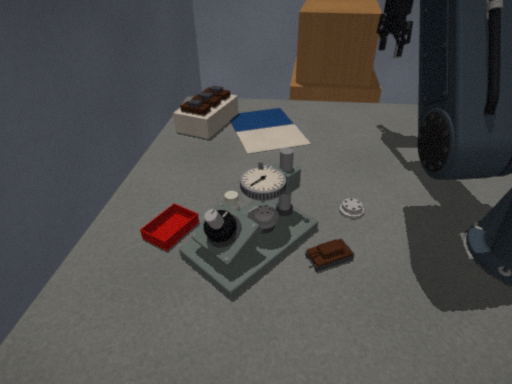

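The top view shows the stand centred near (228,200), with the fine knob at about (184,168), the coarse knob at (194,175) and the dial at (239,211). I'll enlarge both views.

```bash
python3 - <<'E'
import cv2,numpy as np
a=cv2.imread('pics/top0.png')[125:275,150:310]; b=cv2.imread('pics/side0.png')[140:300,170:330]
a=cv2.resize(a,(800,750),interpolation=cv2.INTER_CUBIC)[:600];b=cv2.resize(b,(800,800),interpolation=cv2.INTER_CUBIC)
c=np.hstack([cv2.resize(cv2.imread('pics/top0.png')[125:275,150:310],(400,375),interpolation=cv2.INTER_CUBIC)]+[cv2.resize(b,(400,400))[:375]])
c=cv2.convertScaleAbs(c,alpha=1.6,beta=10)
cv2.imwrite('pics/c0.png',c)
E
```

```text
(no output)
```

View pics/c0.png

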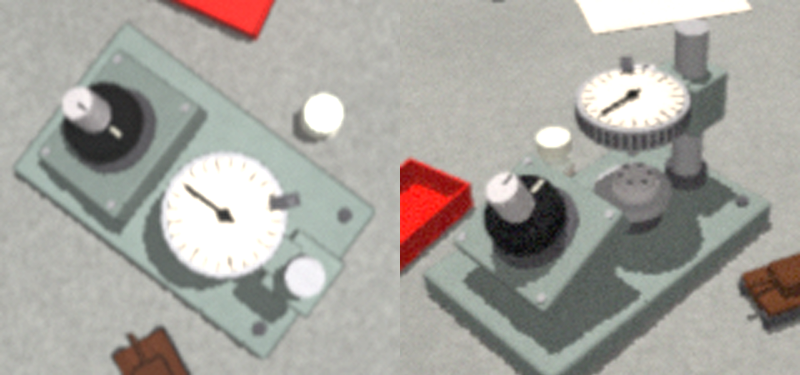

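```bash
cat >> h.py <<'E'
def ld(n):
    d=np.load(''+n+'.npz'); return d['K'],d['rvec'],d['tvec']
def proj(n,P):
    K,rv,tv=ld(n); return cv2.projectPoints(np.float64(P).reshape(-1,1,3),rv,tv,K,None)[0].reshape(-1,2)
def ray(n,uv,z):
    K,rv,tv=ld(n); M=R.from_rotvec(rv.ravel()).as_matrix(); c=-M.T@tv.ravel()
    d=M.T@np.linalg.inv(K)@np.array([*uv,1.]); return c+d*(z-c[2])/d[2]
E
cat > fit.py <<'E'
from h import *
from scipy.optimize import least_squares
s,c=np.sin(np.radians(26)),np.cos(np.radians(26))
def pts(p):
    x,y,yaw,hp,hb=p
    k=np.array([-.075,0,hp]); f=k+.062*np.array([-s,0,c]);g=np.array([.036,0,.150])
    L=np.array([f,g,[-.135,-.08,hb],[-.135,.08,hb],[.135,.08,hb],[.135,-.08,hb],k])
    return L@R.from_euler('z',yaw).as_matrix().T+[x,y,0]
T=lambda u,v:(150+u/2.5,125+v/2.5); S=lambda u,v:(170+(u-400)/2.5,140+v/2.5)
ot={0:T(80,104),1:T(224,214),3:T(128,22),2:T(18,172),4:T(374,210),5:T(263,355)}
os_={0:S(503,183),1:S(633,95)}
def res(p):
    P=pts(p);a=proj('top',P);b=proj('side',P)
    return np.concatenate([a[i]-v for i,v in ot.items()]+[b[i]-v for i,v in os_.items()]).ravel()
for yaw in [-1]:
    o=least_squares(res,[.4,-.5,yaw,.06,.02]);print(o.x.round(4),o.fun.reshape(-1,2).round(1).tolist(),pts(o.x)[-1],pts(o.x)[0])
    g=pts(o.x)[1]
    for nm,uv in [('needle',T(186,186)),('mark',T(274,203)),('markout',T(298,199))]:
        d=ray('top',uv,.150)-g; print(nm,np.linalg.norm(d),(o.x[2]+np.pi-np.arctan2(d[1],d[0]))%(2*np.pi))
np.save('fit.npy',o.x)
for z in[.05,.03]: print(ray('top',T(95,122),z))
E
python3 fit.py
```

```text
[ 5.6180e-01  2.6700e-02 -2.2125e+00  8.7000e-02 -1.4000e-03] [[-1.4, -0.9], [0.5, 0.1], [0.5, 1.2], [-0.2, -0.7], [0.5, -0.1], [1.0, 1.1], [-0.6, 0.5], [-0.0, 0.4]] [0.60666174 0.08673832 0.08699125] [0.62293049 0.10851047 0.14271648]
needle 0.03535373082341092 6.2596930363466186
mark 0.036518630401539076 2.271707737180152
markout 0.05431319054339534 2.2914645022140796
[0.61638398 0.10836471 0.05      ]
[0.61818599 0.11133168 0.03      ]
```

```bash
python3 - <<'E'
from h import *
for n in('top','side'):
    K,rv,tv=ld(n);M=R.from_rotvec(rv.ravel()).as_matrix();print(n,'cam',-M.T@tv.ravel(),'z',M[2])
    print(proj(n,[[.215,-.587,.23],[0.5,0,0],[.6,0,0],[.5,.1,0]]).round(0).tolist())
E
```

```text
top cam [ 0.53690501 -0.02249607  0.93211683] z [ 0.05754187 -0.01932089 -0.99815612]
[[599.0, 412.0], [241.0, 230.0], [241.0, 184.0], [195.0, 229.0]]
side cam [0.47593821 0.58376409 0.55115757] z [ 0.11101171 -0.80651568 -0.58069687]
[[388.0, 57.0], [281.0, 236.0], [237.0, 232.0], [278.0, 270.0]]
```

The corrected fit puts the stand's yaw at about −2.21, the panel point near (0.607, 0.087, 0.087) and the mark at about 2.28 rad. Next I'll move up and across toward the knobs.

>>> arm_command(
  series=[
    [0,0,0,0.94,-0.76,-0.55,1],
    [0,0,0,0.94,-0.76,-0.55,1],
    [0,0,0,0.94,-0.76,-0.55,1],
    [0,0,0,0.94,-0.76,-0.55,1],
    [0,0,0,0.94,-0.76,-0.55,1],
    [0,0,0,0.94,-0.76,-0.55,1],
    [0,0,0,0.94,-0.76,-0.55,1],
    [0,0,0,0.94,-0.76,-0.55,1],
    [0,0,0,0.94,-0.76,-0.55,1],
    [0,0,0,0.94,-0.76,-0.55,1],
    [0,0,0,0.94,-0.76,-0.55,1],
    [0,0,0,0.94,-0.76,-0.55,1],
  ],
)

```text
t: 1.3
tcp_pos: [0.3645, -0.3365, 0.3633]
tcp_rot: [-3.141, 0.0, 0.352]
contact_force: [-0.5, -0.6, 0.5]
grip_width: 0.0857
gripper_force: 0.0
```

>>> arm_command(
  series=[
    [0,0,0,0.94,-0.76,0,1],
    [0,0,0,0.94,-0.76,0,1],
    [0,0,0,0.94,-0.76,0,1],
    [0,0,0,0.94,-0.76,0,1],
    [0,0,0,0.94,-0.76,0,1],
    [0,0,0,0.94,-0.76,0,1],
    [0,0,0,0.94,-0.76,0,1],
    [0,0,0,0.94,-0.76,0,1],
    [0,0,0,0.94,-0.76,0,1],
    [0,0,0,0.94,-0.76,0,1],
    [0,0,0,0.94,-0.76,0,1],
    [0,0,0,0.94,-0.76,0,1],
  ],
)

```text
t: 2.5
tcp_pos: [0.5133, -0.0877, 0.3628]
tcp_rot: [-3.141, 0.001, 0.352]
contact_force: [-0.5, -0.3, 0.7]
grip_width: 0.0851
gripper_force: 0.0
```

>>> arm_command(
  series=[
    [0,0,0,0.94,-0.76,0,1],
    [0,0,0,0.94,-0.76,0,1],
    [0,0,0,0.94,-0.76,0,1],
    [0,0,0,0.94,-0.76,0,1],
    [0,0,0,0.94,-0.76,0,1],
    [0,0,0,0.94,-0.76,0,1],
    [0,0,0,0.94,-0.76,0,1],
    [0,0,0,0.94,-0.76,0,1],
    [0,0,0,0.94,-0.76,0,1],
    [0,0,0,0.94,-0.76,0,1],
    [0,0,0,0.94,-0.76,0,1],
    [0,0,0,0.94,-0.76,0,1],
  ],
)

```text
t: 3.7
tcp_pos: [0.6622, 0.1611, 0.3625]
tcp_rot: [-3.141, 0.002, 0.352]
contact_force: [0.2, 0.2, 0.7]
grip_width: 0.0852
gripper_force: 0.0
```

>>> arm_command(
  series=[
    [0,0,-0.0235,0,0,0,1],
    [0,0,-0.0235,0,0,0,1],
    [0,0,-0.0235,0,0,0,1],
    [0,0,-0.0235,0,0,0,1],
    [0,0,-0.0235,0,0,0,1],
    [0,0,-0.0235,0,0,0,1],
    [0,0,-0.0235,0,0,0,1],
    [0,0,-0.0235,0,0,0,1],
    [0,0,-0.0235,0,0,0,1],
    [0,0,-0.0235,0,0,0,1],
    [0,0,-0.0235,0,0,0,1],
    [0,0,-0.0235,0,0,0,1],
  ],
)

```text
t: 4.9
tcp_pos: [0.6618, 0.1602, 0.3625]
tcp_rot: [-3.14, -0.001, 2.13]
contact_force: [0.1, 0.4, -0.2]
grip_width: 0.0853
gripper_force: 0.0
```

>>> arm_command(
  series=[
    [0,0,-0.0235,0,0,0,1],
    [0,0,-0.0235,0,0,0,1],
    [0,0,-0.0235,0,0,0,1],
    [0,0,-0.0235,0,0,0,1],
    [0,0,-0.0235,0,0,0,1],
    [0,0,-0.0235,0,0,0,1],
    [0,0,-0.0235,0,0,0,1],
    [0,0,-0.0235,0,0,0,1],
    [0,0,-0.0235,0,0,0,1],
    [0,0,-0.0235,0,0,0,1],
    [0,0,-0.0235,0,0,0,1],
    [0,0,-0.0235,0,0,0,1],
  ],
)

```text
t: 6.1
tcp_pos: [0.6618, 0.1602, 0.3625]
tcp_rot: [3.141, -0.001, -2.382]
contact_force: [0.4, -0.2, 0.1]
grip_width: 0.0855
gripper_force: 0.0
```

>>> arm_command(
  series=[
    [0,0,-0.0235,0,0,0,1],
    [0,0,-0.004,0,0,0,1],
    [0,0.018,0,0,0,0,1],
    [0,0.018,0,0,0,0,1],
    [0,0.018,0,0,0,0,1],
    [0,0.018,0,0,0,0,1],
  ],
)

```text
t: 6.7
tcp_pos: [0.6623, 0.1603, 0.3637]
tcp_rot: [-3.14, -0.456, -2.219]
contact_force: [0.8, -0.1, -0.2]
grip_width: 0.0852
gripper_force: 0.0
```

```bash
cat >> h.py <<'E'
def target(h,phi=0,fit=None,off=(0,0)):
    """TCP pose at h above panel along axis, turned phi about tool z; off: correction stand x', y (perp. to axis)"""
    x,y,yaw,hp,_=np.load('fit.npy') if fit is None else fit
    s,c=np.sin(np.radians(26)),np.cos(np.radians(26)); S=R.from_euler('z',yaw).as_matrix()
    M=S@np.array([[c,0,s],[0,-1,0],[s,0,-c]])
    p=S@(np.array([-.075,0,hp])+h*np.array([-s,0,c])+off[0]*np.array([c,0,s])+[0,off[1],0])+[x,y,0]
    return p,R.from_matrix(M)*R.from_rotvec([0,0,phi])
def go(h,phi=0,**k):
    s=r.state(); p,Q=target(h,phi,**k); C=R.from_euler('xyz',s['tcp_rot'])
    print('turn',((C.inv()*Q).as_rotvec()/2/np.pi).round(4),'shift units',(C.inv().apply(p-s['tcp_pos'])/.02).round(2),'q',np.round(s['qpos'],2),'F',np.round(s['contact_force'],1),'t',s['t'])
E
python3 - <<'E'
from h import *
s=r.state();im=snap('wrist','w0.png');np.savez('w0.npz',K=im['intrinsics'],he=im['hand_eye'],p=s['tcp_pos'],rot=s['tcp_rot'])
print(im['intrinsics'],im['hand_eye'])
go(.13)
E
```

```text
[[297.31863964   0.         254.70356673]
 [  0.         297.31863964 193.61883971]
 [  0.           0.           1.        ]] [[-5.82698394e-04 -9.64575715e-01 -2.63805516e-01  6.72989579e-02]
 [ 9.99999512e-01 -7.72548296e-04  6.15920463e-04  7.21040233e-04]
 [-7.97904423e-04 -2.63805028e-01  9.64575695e-01 -1.42653923e-01]
 [ 0.00000000e+00  0.00000000e+00  0.00000000e+00  1.00000000e+00]]
turn [ 0.0004 -0.0011 -0.0001] shift units [-1.79 -0.05  7.81] q [ 0.21  0.71  0.81 -0.32  1.96 -2.37] F [ 0.4  1.6 -1.2] t 6.75
```

View pics/w0.png

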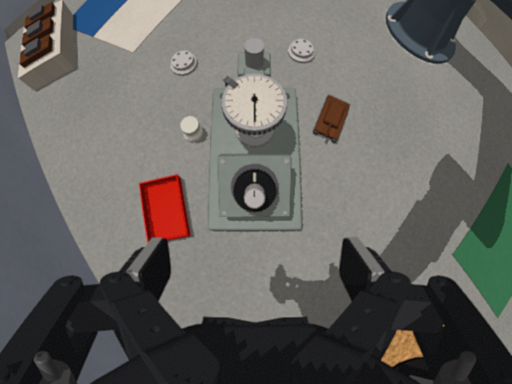

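The wrist view shows the fine knob's top at (254,197), the coarse knob at (255,189), the dial at (254.5,100) and the tab at (229,82). I'll refit with these points.

```bash
cat >> h.py <<'E'
def wproj(P,w):
    C=R.from_euler('xyz',w['rot']).as_matrix(); T=np.eye(4);T[:3,:3]=C;T[:3,3]=w['p']; T=T@w['he']
    q=(np.asarray(P)-T[:3,3])@T[:3,:3]; n=np.hypot(q[:,0],q[:,1]); th=np.arctan2(n,q[:,2]); K=w['K']
    return np.c_[K[0,2]+K[0,0]*th*q[:,0]/n,K[1,2]+K[1,1]*th*q[:,1]/n]
E
cat > fit2.py <<'E'
from fit import *
w=np.load('w0.npz')
g=cv2.imread('pics/w0.png')[60:240,200:310]; cv2.imwrite('pics/w0c.png',cv2.resize(cv2.convertScaleAbs(g,alpha=1.5),None,fx=3.3,fy=3.3,interpolation=cv2.INTER_CUBIC))
P=pts(np.load('fit.npy'));print(wproj(P,w).round(1).tolist())
E
python3 fit2.py | tail -1
```

```text
[[254.4, 197.5], [253.9, 99.6], [299.9, 229.7], [209.6, 230.2], [214.1, 93.9], [293.8, 93.4], [254.4, 186.1]]
```

View pics/w0c.png

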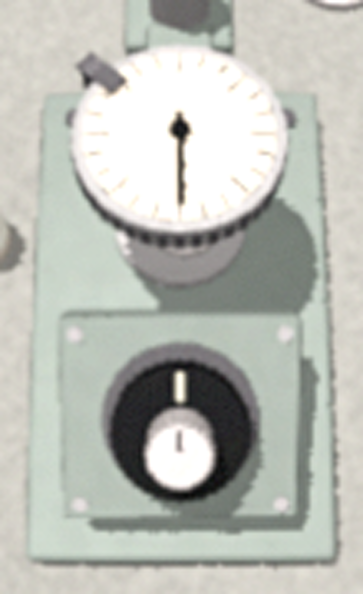

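```bash
cat > fit3.py <<'E'
from fit import *
w=np.load('w0.npz'); W=lambda u,v:(200+u/3.3,60+v/3.3)
def more(p):
    x,y,yaw,hp,hb=p; a=np.array([-s,0,c]);k=np.array([-.075,0,hp]);e=np.array([c,0,s]);j=np.array([0,1,0.])
    L=[k+.062*a,[.036,0,.15],k+.03*a+.03*j,k+.03*a-.03*j,k+.055*j-.048*e,k-.055*j-.048*e,k+.055*j+.048*e,k-.055*j+.048*e]
    return np.array(L)@R.from_euler('z',yaw).as_matrix().T+[x,y,0]
obs=np.array([W(179,455),W(180,128),W(108,428),W(252,428),W(64,516),W(298,516),W(62,314),W(300,314)])
def res2(p):
    return np.concatenate([res(p),(wproj(more(p),w)-obs).ravel()])
o=least_squares(res2,np.load('fit.npy'),loss='soft_l1');print('FIT',o.x.round(4));print(o.fun.reshape(-1,2).round(1).tolist())
from h import *
print('sd',np.sqrt(np.diag(np.linalg.inv(o.jac.T@o.jac))).round(4), 'old',np.abs(res2(np.load('fit.npy'))).reshape(-1,2).round(1).tolist())
p0=np.load('fit.npy');print('panelpt',pts(o.x)[-1],'old',pts(p0)[-1]);np.save('fit2.npy',o.x)
E
python3 fit3.py | tail -5
```

```text
[0.61818599 0.11133168 0.03      ]
FIT [ 5.614e-01  2.670e-02 -2.214e+00  8.610e-02 -1.900e-03]
[[-1.3, -0.7], [0.5, 0.3], [0.7, 1.4], [-0.1, -0.6], [0.5, 0.2], [0.8, 1.3], [-0.3, 0.8], [0.2, 0.4], [0.3, -0.4], [-0.4, 0.6], [0.5, 1.6], [-0.4, 1.4], [-0.1, 0.0], [-0.1, -0.3], [-1.7, -0.5], [0.9, -0.8]]
sd [0.0006 0.0007 0.0056 0.0026 0.0081] old [[1.4, 0.9], [0.5, 0.1], [0.5, 1.2], [0.2, 0.7], [0.5, 0.1], [1.0, 1.1], [0.6, 0.5], [0.0, 0.4], [0.2, 0.4], [0.7, 0.8], [0.3, 1.7], [0.5, 1.4], [0.3, 0.2], [0.1, 0.3], [2.0, 0.5], [0.8, 0.9]]
panelpt [0.60633763 0.0866971  0.08611936] old [0.60666174 0.08673832 0.08699125]
```

```bash
cp fit2.npy fit.npy; python3 -c "
from h import *
go(.005)"
```

```text
turn [ 0.0003 -0.0011  0.0001] shift units [-1.85 -0.06 14.1 ] q [ 0.21  0.71  0.81 -0.32  1.96 -2.37] F [ 0.4  1.6 -1.2] t 6.75
```

>>> arm_command(
  series=[
    [0,-0.001,0,-0.93,-0.03,0,1],
    [0,0,0,-0.93,-0.03,0,1],
    [0,0,0,0,0,1,1],
    [0,0,0,0,0,1,1],
    [0,0,0,0,0,1,1],
    [0,0,0,0,0,1,1],
    [0,0,0,0,0,1,1],
    [0,0,0,0,0,1,1],
    [0,0,0,0,0,1,1],
    [0,0,0,0,0,1,1],
    [0,0,0,0,0,1,1],
    [0,0,0,0,0,0,1],
  ],
)

```text
t: 7.95
tcp_pos: [0.634, 0.1231, 0.1821]
tcp_rot: [3.137, -0.45, -2.216]
contact_force: [0.9, -0.1, -0.5]
grip_width: 0.0854
gripper_force: 0.0
```

```bash
python3 -c "
from h import *
go(.005)
s=r.state();im=snap('wrist','w1.png');np.savez('w1.npz',K=im['intrinsics'],he=im['hand_eye'],p=s['tcp_pos'],rot=s['tcp_rot'])
x,y,yaw,hp,_=np.load('fit.npy')
print([wproj(np.array([target(h)[0]]),np.load('w1.npz')).round(1).tolist() for h in(0,.03,.062)])"
```

```text
turn [ 0.0009  0.0007 -0.0003] shift units [-0.03 -0.01  5.06] q [ 0.16  0.78  1.15 -0.3   1.55 -2.28] F [ 0.9 -0.1 -0.5] t 7.95
[[[253.3, 193.4]], [[253.4, 203.8]], [[253.6, 218.1]]]
```

View pics/w1.png

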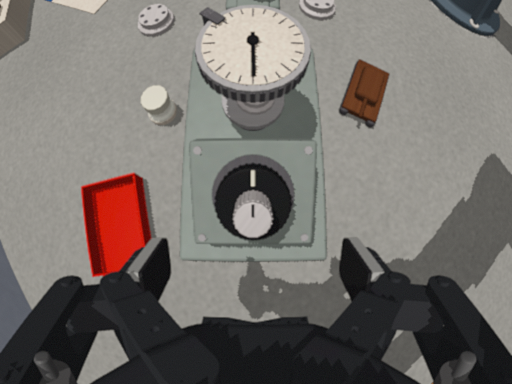

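Knob centres at (253,217) and (253,202) match the prediction, so I'll descend and grip the coarse knob.

>>> arm_command(
  series=[
    [0,0,0,0,0,1,1],
    [0,0,0,0,0,1,1],
    [0,0,0,0,0,1,1],
    [0,0,0,0,0,1,1],
    [0,0,0,0,0,0.6,1],
    [0,0,0,0,0,0.4,1],
    [0,0,0,0,0,0,1],
  ],
  squeeze=25,
)

```text
t: 8.7
tcp_pos: [0.6106, 0.0896, 0.0943]
tcp_rot: [3.141, -0.446, -2.215]
contact_force: [-0.4, -0.0, 0.4]
grip_width: 0.0853
gripper_force: 0.0
```

>>> arm_command(
  series=[
    [0,0,0,0,0,0,0.4],
    [0,0,0,0,0,0,0],
    [0,0,0,0,0,0,-1],
    [0,0,0,0,0,0,-1],
    [0,0,0,0,0,0,-1],
    [0,0,0,0,0,0,-1],
  ],
  squeeze=25,
)

```text
t: 9.3
tcp_pos: [0.6113, 0.0906, 0.0958]
tcp_rot: [-3.141, -0.444, -2.215]
contact_force: [0.3, 3.9, 5.6]
grip_width: 0.0592
gripper_force: 28.0
```

```bash
python3 -c "
from h import *
s=r.state();print(s['grip_width'],s['gripper_force'])
go(.005)"
```

```text
0.059168874036527666 27.995293736457825
turn [-0.0001  0.0015 -0.0002] shift units [0.06 0.08 0.32] q [ 0.12  0.83  1.3  -0.33  1.34 -2.25] F [0.3 3.9 5.6] t 9.3
```

```bash
cat > dial.py <<'E'
from h import *
import sys
def rect(im,n,low,N=120,sc=2.):   # 2 px/mm, stand frame: rest direction (-x) = up, clockwise seen from above
    x,y,yaw,_,_=np.load('fit.npy'); S=R.from_euler('z',yaw).as_matrix()
    v,u=np.mgrid[0:N,0:N]; a=(N/2-v)/sc/1e3; b=(u-N/2)/sc/1e3   # a along -x ; b: clockwise quarter -> +y of stand
    L=np.stack([.036-a,b,0*a+.150-low],-1).reshape(-1,3)@S.T+[x,y,0]
    p=proj(n,L).reshape(N,N,2).astype(np.float32)
    return cv2.remap(im,p[...,0],p[...,1],cv2.INTER_CUBIC)
def angles(g,N=120,sc=2.):
    # hub offset search: centre of white disc
    m=(g>0.55*np.percentile(g,90)).astype(np.uint8); m=cv2.morphologyEx(m,cv2.MORPH_CLOSE,np.ones((15,15)))
    k,l,st,ce=cv2.connectedComponentsWithStats(m); i=1+np.argmax(st[1:,4]); cx,cy=ce[i]
    th=np.linspace(-.6,2*np.pi-.6,721)[:-1]; rr=np.arange(10,32,.5)*sc
    f=lambda rr:cv2.remap(g,(cx+np.outer(np.sin(th),rr)).astype(np.float32),(cy-np.outer(np.cos(th),rr)).astype(np.float32),cv2.INTER_LINEAR).mean(1)
    def dark(pr,j=None):
        d=np.median(pr)-cv2.GaussianBlur(pr.reshape(-1,1).astype(np.float32),(1,9),0).ravel(); j=d.argmax(); s=slice(max(j-25,0),j+26); w=np.clip(d[s]-.3*d[j],0,None); return (w*th[s]).sum()/w.sum(),d[j]
    return dark(f(rr)),(cx,cy)
def run(coarse,names=('top','side'),tag=None):
    out=[]
    for n in names:
        im=cams.get_image(n)['pixels']; g=cv2.cvtColor(im,cv2.COLOR_RGB2GRAY)
        q=rect(g,n,.008*coarse); a,c=angles(q.astype(np.float32)); print(n,'needle %.3f contrast %.0f'%a,'c',np.round(c,1)); out.append(cv2.resize(q,(380,380),interpolation=cv2.INTER_CUBIC))
    if tag: cv2.imwrite('pics/'+tag,np.hstack(out))
if __name__=='__main__': run(float(sys.argv[1]),tag=sys.argv[2] if len(sys.argv)>2 else None)
E
python3 dial.py 0 d0.png
```

```text
top needle -0.016 contrast 130 c [59.5 59.5]
side needle 0.152 contrast 111 c [59.5 59.5]
```

View pics/d0.png

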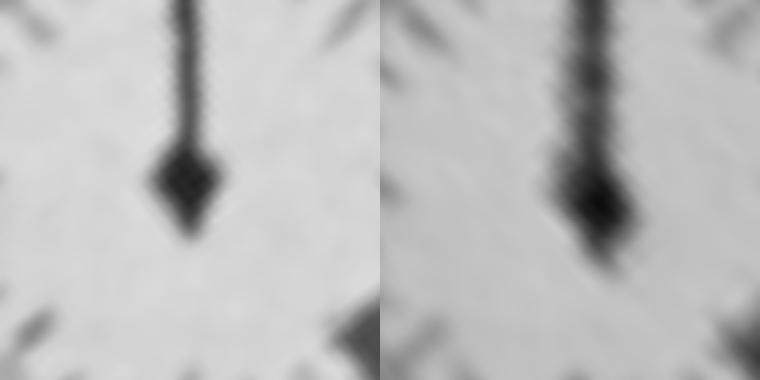

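```bash
sed -i 's/N=120/N=220/g' dial.py; echo ok
```

```text
ok
```

>>> arm_command(
  series=[
    [0,0,0.01,0,0,0,-1],
    [0,0,0.02,0,0,0,-1],
    [0,0,0.022,0,0,0,-1],
    [0,0,0.022,0,0,0,-1],
    [0,0,0.022,0,0,0,-1],
    [0,0,0.022,0,0,0,-1],
    [0,0,0.022,0,0,0,-1],
    [0,0,0.022,0,0,0,-1],
    [0,0,0.01,0,0,0,-1],
    [0,0,0,0,0,0,-1],
  ],
)

```text
t: 10.4
tcp_pos: [0.6109, 0.0913, 0.0956]
tcp_rot: [-2.744, -0.203, 2.946]
contact_force: [-0.8, 5.9, 5.7]
grip_width: 0.059
gripper_force: 28.1
```

```bash
python3 dial.py 1.05 d1.png; python3 -c "
from h import *
go(.005);print(r.state()['moment'])"
```

```text
top needle -0.268 contrast 93 c [119.  107.1]
side needle -0.333 contrast 95 c [130.  108.9]
turn [ 0.0008  0.0013 -0.1721] shift units [ 0.08 -0.05  0.32] q [ 0.12  0.83  1.3  -0.33  1.34 -1.17] F [-0.7  6.3  5.9] t 10.5
[ 0.23199839  0.33041909 -0.30906946]
```

View pics/d1.png

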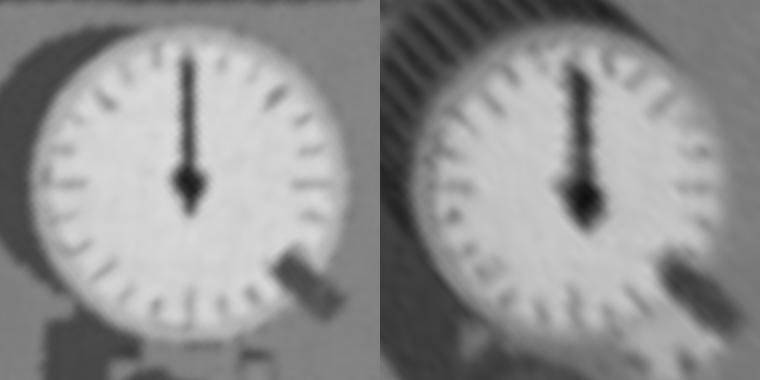

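```bash
python3 - <<'E'
s=open('dial.py').read()
a=s.index("    # hub"); b=s.index("    th=np")
s=s[:a]+"    bl=cv2.GaussianBlur(g,(0,0),5)[94:126,94:126]; _,_,(cx,cy),_=cv2.minMaxLoc(bl); cx+=94; cy+=94\n"+s[b:]
s=s.replace("return dark(f(rr)),(cx,cy)","return dark(f(rr)),(cx,cy,round(float(dark(f(np.arange(35,45,.5)*sc))[0]),3))")
open('dial.py','w').write(s)
E
python3 dial.py 1.08
python3 - <<'E'
from h import *
f=np.load('fit.npy');S=R.from_euler('z',f[2]).as_matrix();g=S@[.036,0,0]+[f[0],f[1],0]
for z in(.06,.07,.08,.085): print(z,proj('side',[g+[0,0,z]]))
E
```

```text
top needle -0.015 contrast 128 c [109.  105.    2.3]
side needle -0.031 contrast 128 c [118.  114.    2.3]
0.06 [[263.48294977 213.00075777]]
0.07 [[263.47239246 209.39396483]]
0.08 [[263.46167236 205.7315581 ]]
0.085 [[263.45625008 203.87909604]]
```

>>> arm_command(
  series=[
    [0,0,0.012,0,0,0,-1],
    [0,0,0.016,0,0,0,-1],
    [0,0,0.012,0,0,0,-1],
    [0,0,0,0,0,0,-1],
  ],
)

```text
t: 11.0
tcp_pos: [0.6109, 0.0915, 0.0956]
tcp_rot: [-2.708, -0.101, 2.713]
contact_force: [0.6, 7.3, 5.6]
grip_width: 0.0584
gripper_force: 28.1
```

```bash
cat > st.py <<'E'
from h import *
s=r.state();n=s['qpos'][5];print('t',s['t'],'q6',round(n,3),'turned',round(n+2.25,3),'M',np.round(s['moment'],2),'F',np.round(s['contact_force'],1))
import dial; dial.run(max(n+2.25,0))
E
python3 st.py
```

```text
t 11.0 q6 -0.917 turned 1.333 M [ 0.26  0.43 -0.29] F [0.6 7.3 5.6]
top needle -0.031 contrast 123 c [110.  106.    2.3]
side needle -0.038 contrast 128 c [118.  115.    2.3]
```

>>> arm_command(
  series=[
    [0,0,0.01,0,0,0,-1],
    [0,0,0.013,0,0,0,-1],
    [0,0,0.009,0,0,0,-1],
    [0,0,0,0,0,0,-1],
  ],
)

```text
t: 11.5
tcp_pos: [0.611, 0.0916, 0.0955]
tcp_rot: [-2.698, -0.016, 2.531]
contact_force: [0.8, 7.0, 4.9]
grip_width: 0.0591
gripper_force: 28.1
```

```bash
python3 st.py
```

```text
t 11.5 q6 -0.717 turned 1.533 M [ 0.35  0.45 -0.33] F [0.8 7.  4.9]
top needle -0.034 contrast 125 c [110.  106.    2.3]
side needle -0.036 contrast 130 c [118.  114.    2.3]
```

>>> arm_command(
  series=[
    [0,0,0.01,0,0,0,-1],
    [0,0,0.013,0,0,0,-1],
    [0,0,0.009,0,0,0,-1],
    [0,0,0,0,0,0,-1],
  ],
)

```text
t: 12.0
tcp_pos: [0.611, 0.0918, 0.0954]
tcp_rot: [-2.703, 0.07, 2.349]
contact_force: [-0.4, 6.8, 4.6]
grip_width: 0.0588
gripper_force: 28.1
```

```bash
python3 st.py
```

```text
t 12.0 q6 -0.515 turned 1.735 M [ 0.43  0.45 -0.38] F [-0.4  6.8  4.6]
top needle -0.006 contrast 125 c [109.  107.    2.3]
side needle -0.037 contrast 128 c [118.  114.    2.3]
```

>>> arm_command(
  series=[
    [0,0,0.01,0,0,0,-1],
    [0,0,0.013,0,0,0,-1],
    [0,0,0.009,0,0,0,-1],
    [0,0,0,0,0,0,-1],
  ],
)

```text
t: 12.5
tcp_pos: [0.6111, 0.0919, 0.0953]
tcp_rot: [-2.724, 0.153, 2.165]
contact_force: [0.9, 7.5, 5.3]
grip_width: 0.0587
gripper_force: 28.1
```

```bash
python3 st.py
```

```text
t 12.5 q6 -0.314 turned 1.936 M [ 0.56  0.49 -0.47] F [0.9 7.5 5.3]
top needle -0.002 contrast 122 c [109.  107.    2.3]
side needle -0.043 contrast 134 c [118.  114.    2.3]
```

>>> arm_command(
  series=[
    [0,0,0.01,0,0,0,-1],
    [0,0,0.013,0,0,0,-1],
    [0,0,0.009,0,0,0,-1],
    [0,0,0,0,0,0,-1],
  ],
)

```text
t: 13.0
tcp_pos: [0.6113, 0.092, 0.0952]
tcp_rot: [-2.761, 0.232, 1.976]
contact_force: [1.3, 8.0, 3.8]
grip_width: 0.0592
gripper_force: 28.1
```

```bash
python3 st.py
```

```text
t 13.0 q6 -0.113 turned 2.137 M [ 0.71  0.44 -0.46] F [1.3 8.  3.8]
top needle -0.015 contrast 129 c [109.  107.    2.3]
side needle -0.046 contrast 128 c [118.  113.    2.3]
```

>>> arm_command(
  series=[
    [0,0,0.01,0,0,0,-1],
    [0,0,0.013,0,0,0,-1],
    [0,0,0.009,0,0,0,-1],
    [0,0,0,0,0,0,-1],
  ],
)

```text
t: 13.5
tcp_pos: [0.6115, 0.0921, 0.0952]
tcp_rot: [-2.814, 0.301, 1.78]
contact_force: [2.2, 7.3, 3.8]
grip_width: 0.0591
gripper_force: 28.0
```

```bash
python3 st.py
```

```text
t 13.5 q6 0.088 turned 2.338 M [ 0.83  0.39 -0.42] F [2.2 7.3 3.8]
top needle -0.021 contrast 134 c [109.  107.    2.3]
side needle -0.041 contrast 131 c [118.  115.    2.3]
```

>>> arm_command(
  series=[
    [0,0,0.01,0,0,0,-1],
    [0,0,0.013,0,0,0,-1],
    [0,0,0.009,0,0,0,-1],
    [0,0,0,0,0,0,-1],
  ],
)

```text
t: 14.0
tcp_pos: [0.6117, 0.0921, 0.0951]
tcp_rot: [-2.88, 0.36, 1.576]
contact_force: [2.4, 7.6, 3.4]
grip_width: 0.0592
gripper_force: 28.0
```

```bash
python3 st.py
```

```text
t 14.0 q6 0.289 turned 2.539 M [ 0.91  0.25 -0.41] F [2.4 7.6 3.4]
top needle 0.300 contrast 135 c [109.  106.    2.3]
side needle 0.277 contrast 117 c [118.  114.    2.3]
```

Needle is at about 0.30 rad, off its rest and well below half of 2.25. I'll pause and then release.

>>> arm_command(
  series=[
    [0,0,0,0,0,0,-1],
    [0,0,0,0,0,0,-1],
    [0,0,0,0,0,0,-1],
    [0,0,0,0,0,0,-1],
    [0,0,0,0,0,0,-1],
    [0,0,0,0,0,0,0.8],
    [0,0,0,0,0,0,0.8],
    [0,0,0,0,0,0,0.8],
    [0,0,0,0,0,0,0.8],
    [0,0,0,0,0,0,0.8],
  ],
)

```text
t: 15.1
tcp_pos: [0.6106, 0.0894, 0.0944]
tcp_rot: [-2.876, 0.363, 1.579]
contact_force: [-0.1, 0.3, -0.4]
grip_width: 0.0768
gripper_force: 0.0
```

```bash
python3 st.py;python3 -c "
from h import *
go(.07,phi=2.54);print(r.state()['grip_width'])"
```

```text
t 15.1 q6 0.288 turned 2.538 M [ 0.17 -0.13  0.02] F [-0.1  0.3 -0.4]
top needle 0.295 contrast 131 c [109.  106.    2.3]
side needle 0.276 contrast 118 c [118.  114.    2.3]
turn [ 0.0006 -0.001   0.0001] shift units [ 0.04 -0.08 -3.02] q [ 0.12  0.84  1.3  -0.33  1.34  0.29] F [-0.5 -1.3 -0.5] t 15.2
0.076899702823918
```

>>> arm_command(
  series=[
    [0,0,0,0,0,-0.5,0.8],
    [0,0,0,0,0,-1,0.8],
    [0,0,0,0,0,-1,0.8],
    [0,0,0,0,0,-0.5,0.8],
    [0,0,-0.023,0,0,0,0.8],
    [0,0,-0.023,0,0,0,0.8],
    [0,0,-0.023,0,0,0,0.6],
    [0,0,-0.023,0,0,0,0.4],
    [0,0,-0.023,0,0,0,0.2],
    [0,0,-0.023,0,0,0,0.2],
    [0,0,-0.023,0,0,0,0.2],
    [0,0,-0.023,0,0,0,0.2],
  ],
)

```text
t: 16.4
tcp_pos: [0.6262, 0.1104, 0.1488]
tcp_rot: [-2.703, -0.084, 2.673]
contact_force: [0.6, -0.1, 0.6]
grip_width: 0.051
gripper_force: 0.0
```

>>> arm_command(
  series=[
    [0,0,-0.023,0,0,0,0.2],
    [0,0,-0.023,0,0,0,0.2],
    [0,0,-0.023,0,0,0,0.2],
    [0,0,-0.023,0,0,0,0.2],
    [0,0,-0.023,0,0,0,0.2],
    [0,0,-0.023,0,0,0,0.2],
    [0,0,-0.023,0,0,0,0.2],
    [0,0,-0.023,0,0,0,0.2],
    [0,0,-0.023,0,0,0,0.2],
    [0,0,0,0,0,0,0.2],
  ],
)

```text
t: 17.4
tcp_pos: [0.6262, 0.1104, 0.1488]
tcp_rot: [-3.103, -0.445, -2.306]
contact_force: [0.4, -0.2, 0.5]
grip_width: 0.0514
gripper_force: 0.0
```

```bash
python3 -c "
from h import *
go(.037,off=(-.0012,0));print(r.state()['grip_width'])
im=snap('wrist','w2.png');s=r.state();np.savez('w2.npz',K=im['intrinsics'],he=im['hand_eye'],p=s['tcp_pos'],rot=s['tcp_rot'])
g=im['pixels'][:,:,::-1][150:384,160:350];cv2.imwrite('pics/w2c.png',cv2.resize(g,None,fx=2.5,fy=2.5,interpolation=cv2.INTER_CUBIC))
P=np.array([target(h,off=(-.0012,0))[0] for h in(.03,.062)]);print(((wproj(P,np.load('w2.npz'))-[160,150])*2.5).round(0))"
```

```text
turn [ 0.0001  0.0012 -0.0132] shift units [-0.03  0.08  1.65] q [ 0.14  0.8   1.21 -0.31  1.46 -2.19] F [ 0.4 -0.2  0.5] t 17.4
0.05135871944466862
[[240. 175.]
 [241. 226.]]
```

View pics/w2c.png

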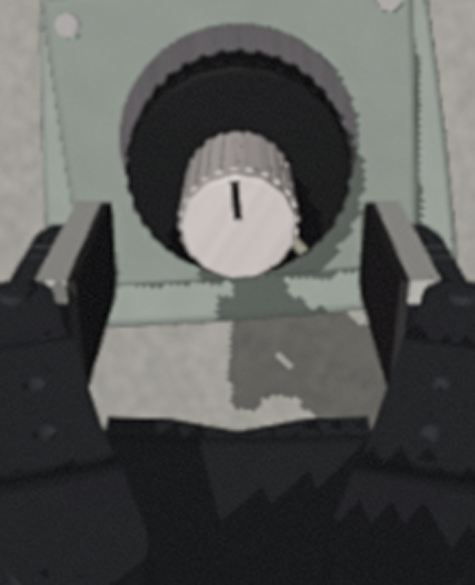

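Fine knob top is at (238,226) against a predicted (241,226), so the alignment is good. Descending to grip it.

>>> arm_command(
  series=[
    [0,0.0012,0,-0.03,0.06,0.8,0.2],
    [0,0,0,0,0,0.8,0.2],
    [0,0,0,0,0,0.05,0.2],
    [0,0,0,0,0,0,0],
    [0,0,0,0,0,0,-1],
    [0,0,0,0,0,0,-1],
    [0,0,0,0,0,0,-1],
    [0,0,0,0,0,0,-1],
    [0,0,0,0,0,0,-1],
  ],
  squeeze=20,
)

```text
t: 18.35
tcp_pos: [0.6181, 0.0999, 0.1192]
tcp_rot: [-3.1, -0.451, -2.306]
contact_force: [2.9, -2.2, -0.3]
grip_width: 0.0249
gripper_force: 22.5
```

```bash
python3 st.py;python3 -c "
from h import *
go(.037,off=(-.0012,0));print(r.state()['grip_width'])"
```

```text
t 18.35 q6 -2.174 turned 0.076 M [-0.02 -0.5   0.2 ] F [ 2.9 -2.2 -0.3]
top needle 0.309 contrast 130 c [109.  107.    2.3]
side needle 2.032 contrast 59 c [125.  118.    3.8]
turn [-0.0001  0.0002 -0.0132] shift units [0.01 0.07 0.02] q [ 0.13  0.82  1.26 -0.32  1.4  -2.17] F [ 3.6 -1.4 -0.3] t 18.45
0.02517332191349105
```

>>> arm_command(
  series=[
    [0,0,0.01,0,0,0,-1],
    [0,0,0.02,0,0,0,-1],
    [0,0,0.022,0,0,0,-1],
    [0,0,0.022,0,0,0,-1],
    [0,0,0.022,0,0,0,-1],
    [0,0,0.022,0,0,0,-1],
    [0,0,0.022,0,0,0,-1],
    [0,0,0.01,0,0,0,-1],
    [0,0,0,0,0,0,-1],
  ],
)

```text
t: 19.35
tcp_pos: [0.6178, 0.1005, 0.119]
tcp_rot: [-2.748, -0.229, 2.998]
contact_force: [3.1, -0.5, 1.4]
grip_width: 0.0252
gripper_force: 22.6
```

```bash
sed -i "s/dial.run(.*)/print('fine',round(n+2.174,3)); dial.run(2.538)/" st.py; sed -i "s/np.round(c,1)/c/" dial.py; python3 st.py
```

```text
t 19.35 q6 -1.232 turned 1.018 M [ 0.16 -0.53  0.16] F [ 3.1 -0.5  1.4]
fine 0.942
top needle 1.018 contrast 124 c (109, 106, 2.282)
side needle 0.982 contrast 121 c (118, 113, 2.285)
```

>>> arm_command(
  series=[
    [0,0,0.01,0,0,0,-1],
    [0,0,0.022,0,0,0,-1],
    [0,0,0.022,0,0,0,-1],
    [0,0,0.022,0,0,0,-1],
    [0,0,0.022,0,0,0,-1],
    [0,0,0.022,0,0,0,-1],
    [0,0,0.022,0,0,0,-1],
    [0,0,0.022,0,0,0,-1],
    [0,0,0.022,0,0,0,-1],
    [0,0,0.022,0,0,0,-1],
    [0,0,0.022,0,0,0,-1],
    [0,0,0.01,0,0,0,-1],
  ],
)

```text
t: 20.65
tcp_pos: [0.6185, 0.101, 0.1186]
tcp_rot: [-2.874, 0.366, 1.584]
contact_force: [4.8, 1.9, -0.5]
grip_width: 0.0248
gripper_force: 22.6
```

>>> arm_command(
  series=[
    [0,0,0,0,0,0,-1],
    [0,0,0,0,0,0,-1],
  ],
)

```text
t: 20.85
tcp_pos: [0.6184, 0.1011, 0.1186]
tcp_rot: [-2.872, 0.365, 1.588]
contact_force: [4.4, 2.1, 0.3]
grip_width: 0.0251
gripper_force: 22.6
```

```bash
python3 st.py; python3 - <<'E'
from h import *; import dial
g=[dial.rect(cams.get_image('top')['pixels'].astype(np.float32).mean(2),'top',.0203) for _ in range(6)]
g=np.mean(g,0).astype(np.float32); np.save('g.npy',g)
# pixel-weighted lines: needle, tab dark pixels; angle about sub-pixel centre from disc fit
for cx,cy in [(109,106),(109,107),(110,106),(109,106.5)]:
    v,u=np.mgrid[0:220,0:220]; dx=u-cx;dy=v-cy; rad=np.hypot(dx,dy)/2; th=np.arctan2(dx,-dy)
    o=[]
    for lo,hi in [(12,20),(20,30),(33,36),(36,40),(40,44),(44,49)]:
        m=(rad>lo)&(rad<hi)&(abs(th-2.25)<.35); w=np.clip(np.percentile(g[m],80)*.75-g[m],0,None); o.append(round((w*th[m]).sum()/w.sum(),3))
    print(cx,cy,o)
E
```

```text
t 20.85 q6 0.275 turned 2.525 M [ 0.36 -0.85  0.19] F [4.4 2.1 0.3]
fine 2.449
top needle 2.106 contrast 118 c (109, 107, 2.27)
side needle 2.121 contrast 121 c (118, 114, 2.266)
109 106 [np.float64(2.133), np.float64(2.12), np.float64(2.2), np.float64(2.277), np.float64(2.287), np.float64(2.285)]
109 107 [np.float64(2.104), np.float64(2.103), np.float64(2.201), np.float64(2.269), np.float64(2.278), np.float64(2.277)]
110 106 [np.float64(2.149), np.float64(2.131), np.float64(2.222), np.float64(2.288), np.float64(2.294), np.float64(2.292)]
109 106.5 [np.float64(2.119), np.float64(2.111), np.float64(2.204), np.float64(2.271), np.float64(2.282), np.float64(2.282)]
```

>>> arm_command(
  series=[
    [0,0,0.012,0,0,0,-1],
    [0,0,0.012,0,0,0,-1],
    [0,0,0.01,0,0,0,-1],
    [0,0,0,0,0,0,-1],
    [0,0,0,0,0,0,-1],
  ],
)

```text
t: 21.75
tcp_pos: [0.6186, 0.1011, 0.1186]
tcp_rot: [-2.958, 0.413, 1.363]
contact_force: [4.4, 2.9, -0.1]
grip_width: 0.025
gripper_force: 22.6
```

```bash
cat > m.py <<'E'
from h import *; import dial
s=r.state();print('t',s['t'],'fine',s['qpos'][5]+2.174,'F',np.round(s['contact_force'],1))
for n,C in(('top',[(109,106),(109,106.5),(109,107)]),('side',[(118,113.5),(118,114.5)])):
    g=np.mean([dial.rect(cams.get_image(n)['pixels'].astype(np.float32).mean(2),n,.0203) for _ in range(4)],0).astype(np.float32)
    for cx,cy in C:
        v,u=np.mgrid[0:220,0:220]; dx=u-cx;dy=v-cy; rad=np.hypot(dx,dy)/2; th=np.arctan2(dx,-dy); o=[]
        for lo,hi in [(8,14),(14,20),(20,26),(26,31),(36,40),(40,44),(44,49)]:
            m=(rad>lo)&(rad<hi)&(abs(th-2.25)<.35); w=np.clip(np.percentile(g[m],80)*.75-g[m],0,None); o.append(round(float((w*th[m]).sum()/w.sum()),3))
        print(n,cx,cy,o)
E
python3 m.py
```

```text
t 21.75 fine 2.662308561061851 F [ 4.4  2.9 -0.1]
top 109 106 [2.31, 2.288, 2.282, 2.286, 2.281, 2.287, 2.284]
top 109 106.5 [2.294, 2.275, 2.273, 2.28, 2.274, 2.282, 2.281]
top 109 107 [2.276, 2.264, 2.266, 2.273, 2.271, 2.278, 2.276]
side 118 113.5 [2.291, 2.292, 2.291, 2.298, 2.28, 2.281, 2.28]
side 118 114.5 [2.252, 2.27, 2.274, 2.286, 2.27, 2.271, 2.272]
```

Needle and tab both read about 2.28. I'll let go and recheck.

>>> arm_command(
  series=[
    [0,0,0,0,0,0,-0.2],
    [0,0,0,0,0,0,0.2],
    [0,0,0,0,0,0,0.2],
    [0,0,0,0,0,0,0.2],
    [0,0,0,0,0,-0.3,0.2],
    [0,0,0,0,0,-1,0.2],
    [0,0,0,0,0,-1,0.2],
    [0,0,0,0,0,-1,0.2],
    [0,0,0,0,0,-1,0.2],
    [0,0,0,0,0,0,0.2],
    [0,0,0,0,0,0,0.2],
  ],
)

```text
t: 23.25
tcp_pos: [0.6396, 0.1303, 0.1961]
tcp_rot: [-2.956, 0.416, 1.362]
contact_force: [0.1, -0.2, -0.3]
grip_width: 0.051
gripper_force: 0.0
```

```bash
python3 m.py
```

```text
t 23.25 fine 2.6370989809642063 F [ 0.1 -0.2 -0.3]
top 109 106 [2.311, 2.288, 2.283, 2.286, 2.28, 2.287, 2.284]
top 109 106.5 [2.294, 2.275, 2.273, 2.28, 2.273, 2.282, 2.28]
top 109 107 [2.277, 2.264, 2.266, 2.273, 2.271, 2.278, 2.275]
side 118 113.5 [2.291, 2.291, 2.291, 2.298, 2.279, 2.279, 2.282]
side 118 114.5 [2.252, 2.27, 2.273, 2.286, 2.269, 2.27, 2.274]
```

The needle is unchanged after release and in line with the tab, so I'm handing in.

```bash
python3 -c "
from station import r
print(r.hand_in())"
```

```text
the job is handed in; nothing more can be done
None
```

The job is handed in: I lowered the head with the coarse knob until the needle read about 0.3 rad and paused. The fine knob then brought the needle level with the marker tab (both about 2.28 rad, within roughly 0.01 in the camera images), and the reading held after I let go at 23 s; the hand-in returned no verdict.

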